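# Stop check on the seed inspection belt

### The arm

A 6-joint arm with a two-finger parallel gripper is mounted at the origin on the work surface. World frame = base frame: x ahead of the robot, y to its left, z up, the work surface at z = 0. Lengths are in m, angles in rad, forces in N, time in s.
With the tool pointing down it reaches from about 0.425 to 0.95 m from the base axis. Payload 3.5 kg.
Tool frame: the origin (TCP) lies midway between the tips of the shut fingers; the grasp point (between the pads) lies 19 mm behind it; z points along the fingers, y is the direction in which the jaws open and shut (so a half turn about z gives the same grasp; the last joint's range is limited). The gripper opens to 85 mm and grips with 20 to 120 N. Pads are 22 mm wide; open, the fingers measure 114 mm over their backs; the gripper's body (76 mm by 85 mm) begins 54 mm behind the grasp point. The pads swing forward as they close: fully open they stand 13 mm farther back than shut.
Start: joints at [0.976, 0.286, 1.577, -0, 1.279, -0.15], TCP at [0.29, 0.609, 0.231] pointing down, gripper open.
Joint ranges: [-2.77, 2.77], [-0.9, 2.22], [0.21, 2.48], [-1.53, 4.67], [0.24, 2.81], [-2.84, 2.84]. Speed limits (rad/s): [2.79, 2.79, 3.14, 3.14, 3.14, 3.14].

### API

Orientations are given as a unit quaternion [x, y, z, w].
In Python, from plant import * gives the robot as it stands.
- The arm moves only by the shell command python3 -m jog 'ROWS' [FORCE]. ROWS is a JSON object of lists of equal length, an entry for each row: "travel": the shift along the world's x, y, z in mm, a list of three; "dr": the turn, a rotation vector about the world's x, y, z in degrees, a list of three; "jaw": the closure in counts, from 0 (fully open) to 255 (shut). In form: {"travel": [[x, y, z], ...], "dr": [[wx, wy, wz], ...], "jaw": [jaw, ...]}. A call has 1 to 5 rows; each row shifts and turns the commanded pose from where the row before left it; what a row does not reach is not made up. A row lasts 1/12 s, in which the tool goes at most 41.7 mm and 7.16 degrees, less where a joint would pass 70% of its speed; a pose out of reach is approached as far as the arm can. A call is refused whole if a number of a shift passes 41.7 or a number of a turn 7.16, either way. A call with a gripper value outside its range is refused whole. The fingers move at their own pace and stop on an object; FORCE is the grip in N (left out, the last holds). Time passes only in rows, so rows that do not move let the fingers close. It gives the time, the measured TCP pose, the force and the opening at its end, in the units of the state.
- get_state(): the state, without advancing time (a new reading comes with each control period).
- read_camera(name): name is "scene" or "top" or "wrist"; returns the picture (384x512x3 uint8, red, green, blue); there is no depth.
- camera_info(name): a dict with "K" (3x3 intrinsics, pixels), "R" (3x3) and "t" (3): a world point X has camera coordinates R X + t; the wrist camera has in their place "mount" (4x4, takes a point from camera to tool coordinates, whose origin is the TCP and whose axes are the flange's). Camera axes: x right, y down, z forward; pixel columns grow to the right and rows downward; lengths in m; the calibration is good to about 2 mm. A picture is of the moment at which its call begins: read the wrist's pose just before it. camera_info takes no time and is no camera call.
- sign_off(): hands the job in, once; it reports no verdict.
The state is a dict: "time": time; "qpos": joint angles; "dq": joint speeds; "joint_efforts": joint torques, N m; "eef_pos": TCP position; "tcp_rot": TCP orientation; "contact_force": force on the tool from outside, world axes, zero at the start; "wrist_torque": the same for the moment, N m; "opening": opening from 0.0 (shut) to 1.0 (fully open).
Only numpy, scipy, OpenCV 4.12 (cv2) and the standard library are available. Lean on these libraries where they do the work, as an engineer would, in place of code of your own. Each camera call takes 0.05 s, during which the arm holds its last target. There are 200 camera calls.

### The job

Do the stop check on the seed inspection belt with your fingertips: push the mushroom stop button in until it latches down, then push its grip bar round clockwise, as the arrows show, until the button springs back out, and then push in the reset button on the control unit and let it come back up. Touch and push only: do not squeeze the mushroom between the fingers or force it, leave the speed dial as it is set, and leave the dishes, bottles and other things on the bench where they stand.

Things in the scene. Friction and masses are not known exactly. Their poses are not given: they have to be found in the camera images.
- stop_station: the stop button's enclosure, a small box 87 x 87 mm and 65 mm high, grey below and white above, bolted to the bench (with feet, 130 mm along y); origin at the centre of its underside, z up; a black collar of 42 mm diameter rises from 65 to 75 mm. It may change places with the control unit
- mushroom: mushroom head of the stop button: round dome, 60 mm diameter, crossed by a raised grip bar along its y axis, 12 mm thick (x), 54 mm long, sides upright, ends round. Origin: centre of the underside, 83 mm above the bench (77 latched); z up, turns with the head. Heights over it: rim 4 to 8 mm, dome 12.5 at 26 mm from the axis, 16 at 16 mm, 17 at the centre; top of bar 32
- stop_top (a point): centre of the top of the grip bar on the mushroom head (115 mm above the bench when the button is out, 109 mm when latched), on the axis of pressing and turning; axes as the head's, y along the bar
- stop_press (a joint): how far the mushroom is pushed in, m: 0 out, 0.008 against the bottom stop. It latches by itself once pushed past about 0.006 and then stays at about 0.006 when let go. Spring 4 N at first, 8 N at the bottom
- stop_twist (a joint): how far the head is turned clockwise as seen from above, rad: 0 at rest, 0.9 at its stop. Turned to about 0.55 while latched it unlatches and springs out; a weak spring (0.015 N m at rest, 0.04 N m at 0.55) turns it back to 0 when let go
- control_unit: the belt's control unit, a grey box 120 mm (x) by 200 mm (y), 75 mm high, fixed to the bench; origin at the centre of its underside, z up. On its flat top, in its own frame: reset button at (-5, 65) mm, speed dial at (0, 0), a small dish standing at about (0, -62)
- reset_top (a point): centre of the top of the reset button, the only push button on the control unit: a black cap of 28 mm diameter in a round grey housing of 44 mm, its top 97 mm above the bench when up; pushed straight down
- reset (a joint): how far the reset button is pushed in, m: 0 up, 0.006 fully in; spring, 5 N when fully in; it springs up when let go
- speed_dial (a joint): the speed dial in the middle of the control unit, black with a bar grip 34 mm long whose top is 119 mm above the bench, rad clockwise from its lowest setting; to be left as it is set
- dial_mark (a point): the tip of the white pointer mark on top of the speed dial, 16.5 mm from the dial's axis
- belt: the inspection belt, a low conveyor along the back of the bench, fixed: 150 mm (x) by 620 mm (y), belt 103 mm high, with a steel feed hopper (130 mm square, up to 230 mm high) at its end towards +y; origin at the centre of its underside
- dropper0: amber dropper bottle, 29 mm diameter, 79 mm high, standing behind the stop station; origin at the centre of its underside
- dropper1: second such dropper bottle beside it, likewise
- small_dish: small lidded dish of pale clear plastic, 57 mm diameter, 14 mm high, standing on the control unit; origin at the centre of its underside
- large_dish: two stacked lidded dishes of pale clear plastic, 93 mm diameter, 35 mm high together, standing on the bench nearer the robot; origin at the centre of the underside
- tweezers: steel tweezers lying on the bench, 130 mm long; origin under the middle
- slide_rack: dark red slide rack, 70 x 85 mm, 61 mm high, at the left; origin at the centre of its underside
- slide_box: cardboard slide box, 80 x 58 mm, 35 mm high, at the left; origin at the centre of its underside
- seed_pan: empty dark blue seed pan, 130 mm long, 112 mm wide at the back, 28 mm high, at the right; origin under the middle
Not all that is in view belongs to the job. Leave any yellow look-alike of the stop_station alone.

How it is judged:
On the way, in this order (a step that is already met when the one before it is completed fails the run):
1. the mushroom is pushed in as far as its latch (value of joint stop_press above 0.0052 m), for 0.15 s.
2. its head is turned clockwise while it is still in (value of joint stop_twist above 0.25 rad and value of joint stop_press above 0.004 m), for 0.02 s.
3. the mushroom has sprung back out (value of joint stop_press below 0.0015 m), for 0.1 s.
4. the reset button is pushed in (value of joint reset above 0.004 m), for 0.04 s.
At the end, for the whole second after the job is handed in: the mushroom is out (within 1.5 mm) and turned back to rest (within 0.12 rad), the reset button is up (within 1.5 mm), the speed dial's mark is within 5 mm and every bystander within 15 mm of where it stood (distance of dial_mark from where it was at the start of the episode below 0.005 m and value of joint each of stop_press, reset below 0.0015 m and value of joint stop_twist below 0.12 rad and distance of each of dropper0, dropper1, small_dish, large_dish, tweezers, slide_rack, slide_box, seed_pan from where it was at the start of the episode below 0.015 m); the robot touches nothing.
It fails at once if the mushroom is squeezed or forced with more than 36 N (contact force between the fingers and mushroom above 36 N).
It fails at once if the reset button is pushed in while the mushroom is still in (value of joint each of reset, stop_press above 0.004 m).
It fails at once if the speed dial is turned (its mark by more than 5 mm, about 0.3 rad) (distance of dial_mark from where it was at the start of the episode above 0.005 m).
It fails at once if a bystander is lifted, shoved or knocked over (distance of any of dropper0, dropper1, small_dish, large_dish, tweezers, slide_rack, slide_box, seed_pan from where it was at the start of the episode above 0.03 m or angle between any of dropper0, dropper1's own z axis and vertical above 0.4 rad).
It also fails if it takes over 58 s, if anything falls off the work surface, if the arm or the gripper's body presses on something with over 40 N, if the wrist force passes 120 N, or if a joint passes its speed limit or range.

## Working session

There is one attempt and no reset: what is moved stays moved. The work goes in short steps, Python scripts to look and compute and a shell command to move; the robot and the scene stay as the last step left them, time stands still between calls to the robot, and variables do not carry over. Pictures are saved under pics/ and viewed, about 8 in all and at most 12, crops included, and the job is handed in when it is done.

```bash
mkdir -p pics; cat > h.py <<'E'
from plant import *
import numpy as np, cv2
from scipy.spatial.transform import Rotation as Rn
def ray(name,u,v,z,st=None):
    c=camera_info(name);K=np.array(c["K"])
    d=np.linalg.solve(K,[u,v,1.])
    if "mount" in c:
        st=st or get_state();M=np.array(c["mount"]);R=Rn.from_quat(st["tcp_rot"]).as_matrix()
        o=R@M[:3,3]+np.array(st["eef_pos"]);w=R@M[:3,:3]@d
    else:
        R=np.array(c["R"]);o=-R.T@np.array(c["t"]);w=R.T@d
    return o+w*(z-o[2])/w[2]
def proj(name,X):
    c=camera_info(name);p=np.array(c["K"])@(np.array(c["R"])@np.array(X)+np.array(c["t"]));return p[:2]/p[2]
def save(img,fn,box=None,s=1):
    if box: img=img[box[1]:box[3],box[0]:box[2]]
    cv2.imwrite(fn,cv2.resize(img[:,:,::-1],None,fx=s,fy=s,interpolation=cv2.INTER_CUBIC))
E
python3 - <<'E'
from h import *
a=read_camera("top");b=read_camera("scene")
np.save("top.npy",a);np.save("scene.npy",b)
save(a,"pics/top.png",s=1.5);save(b,"pics/scene.png",s=1.5)
print(get_state())
for n in("top","scene"):
    c=camera_info(n);print(n,c)
print(camera_info("wrist"))
E
```

```text
{'time': 0.1, 'qpos': array([ 9.76000004e-01,  2.87077137e-01,  1.57806768e+00,  1.15029265e-05,
        1.27863805e+00, -1.49973301e-01]), 'dq': array([-8.57903794e-05, -8.01089089e-04, -4.43745577e-03,  6.44199292e-04,
       -3.34320384e-03,  9.10733302e-04]), 'joint_efforts': array([-3.77653059e-04, -4.07297802e+01, -2.93698543e+01, -1.84579740e-04,
        3.43324326e-03,  3.07841299e-07]), 'eef_pos': array([0.29005555, 0.60881765, 0.2300654 ]), 'tcp_rot': array([ 2.20583863e-01,  9.75367398e-01, -1.01804707e-03, -4.03569693e-04]), 'contact_force': array([ 0.49293874, -0.93363349,  0.29274033]), 'wrist_torque': array([-0.03121744, -0.01461668,  0.01553479]), 'opening': 1.0018775452939161}
top {'K': array([[427.70316954,   0.        , 259.3494193 ],
       [  0.        , 427.70316954, 190.10629849],
       [  0.        ,   0.        ,   1.        ]]), 'R': array([[-0.02218377, -0.99974414,  0.0044206 ],
       [-0.9842936 ,  0.02106589, -0.17527788],
       [ 0.17513991, -0.0082395 , -0.98450908]]), 't': array([0.10720536, 0.56390574, 1.34825765])}
scene {'K': array([[488.5780309
[... 151 characters left out ...]
.73914542,  0.67344655,  0.01156722],
       [ 0.4604018 , -0.49263271, -0.73847355],
       [-0.49162408,  0.55116491, -0.67418322]]), 't': array([-0.49962794, -0.14706663,  1.78303036])}
{'K': array([[289.93126032,   0.        , 258.13703805],
       [  0.        , 289.93126032, 195.86952786],
       [  0.        ,   0.        ,   1.        ]]), 'mount': array([[ 5.92857325e-04, -9.53510374e-01, -3.01359611e-01,
         7.67960506e-02],
       [ 9.99999820e-01,  5.37736712e-04,  2.65860724e-04,
        -2.25884949e-04],
       [-9.14488315e-05, -3.01359715e-01,  9.53510521e-01,
        -1.43896321e-01],
       [ 0.00000000e+00,  0.00000000e+00,  0.00000000e+00,
         1.00000000e+00]])}
```

View pics/top.png

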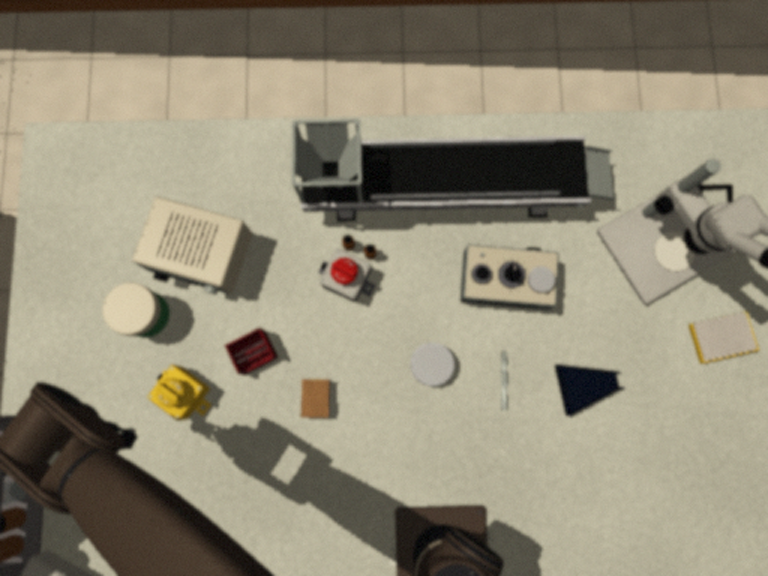

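View pics/scene.png

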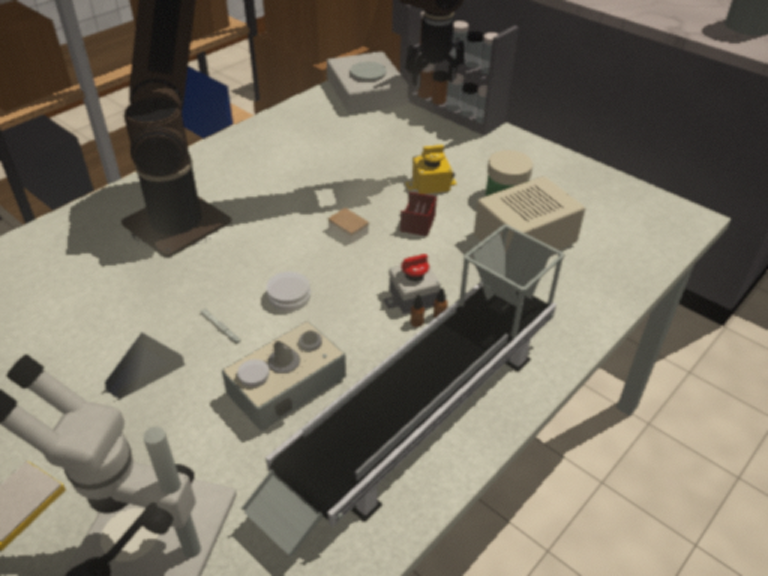

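The top view shows the red mushroom at about (343,270)/1.5 on the white/grey station, with two droppers behind it. The yellow look-alike at (178,390)/1.5 must be left alone. On the control unit, the reset is at (482,272)/1.5, the dial at (513,273)/1.5 and the small dish at (541,279)/1.5. Next I'll crop the target and compute positions.

```bash
python3 - <<'E'
from h import *
a=np.load("top.npy");b=np.load("scene.npy")
L=cv2.resize(a[145:215,200:260],None,fx=6,fy=6,interpolation=cv2.INTER_CUBIC)
R=cv2.resize(a[145:215,300:385],None,fx=5,fy=5,interpolation=cv2.INTER_CUBIC)
R=cv2.copyMakeBorder(R,0,70,0,0,cv2.BORDER_CONSTANT)
cv2.imwrite("pics/crop.png",np.hstack([L,R])[:,:,::-1])
for n,p,z in(("mush",(343,270),.1),("reset",(482,272),.097),("dial",(513,273),.119)):
    print(n,ray("top",p[0]/1.5,p[1]/1.5,z))
for n,p,z in(("mush",(415,267),.105),("reset",(311,338),.097)):
    print("sc",n,ray("scene",p[0]/1.5,p[1]/1.5,z))
hsv=cv2.cvtColor(a,cv2.COLOR_RGB2HSV);m=((hsv[...,0]<8)|(hsv[...,0]>172))&(hsv[...,1]>170)&(hsv[...,2]>120)
ys,xs=np.where(m);print(xs.min(),xs.max(),ys.min(),ys.max(),xs.mean(),ys.mean());print(ray("top",xs.mean(),ys.mean(),.098))
E
```

```text
mush [0.591649   0.19155101 0.1       ]
reset [ 0.58170034 -0.10173568  0.097     ]
dial [ 0.57389932 -0.16262522  0.119     ]
sc mush [0.60640102 0.17761211 0.105     ]
sc reset [ 0.58941836 -0.10219716  0.097     ]
221 237 173 188 228.69072164948454 180.3298969072165
[0.59099017 0.1916136  0.098     ]
```

View pics/crop.png

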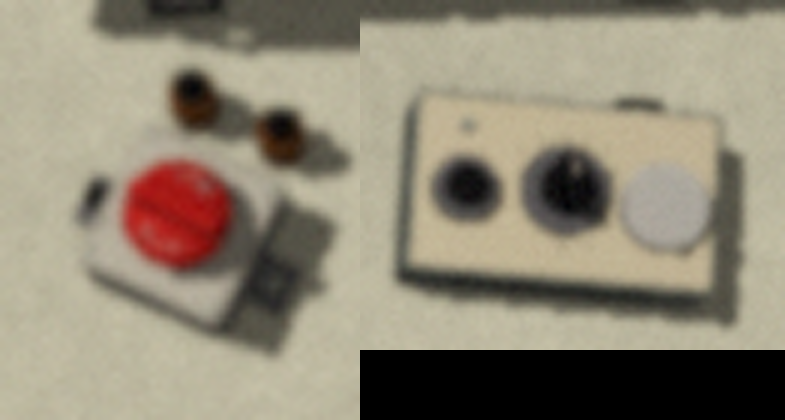

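The crop shows the red mushroom with its bar running diagonally, upper left to lower right. On the control unit the order is reset (left), dial, dish. The bigger red dome on the white box is the real stop, since the yellow look-alike differs in colour. I'll move above the mushroom with the jaws shut.

```bash
python3 -m jog '{"travel":[[23,-32,4],[23,-32,4],[23,-32,4],[23,-32,4],[23,-32,0]],"dr":[[0,0,0],[0,0,0],[0,0,0],[0,0,0],[0,0,0]],"jaw":[255,255,255,255,255]}' 20
python3 -m jog '{"travel":[[23,-32,0],[23,-32,0],[23,-32,0],[23,-32,0],[23,-32,0]],"dr":[[0,0,0],[0,0,0],[0,0,0],[0,0,0],[0,0,0]],"jaw":[255,255,255,255,255]}'
python3 -m jog '{"travel":[[23,-32,0],[23,-32,0],[23,-32,0],[0,0,0],[0,0,0]],"dr":[[0,0,0],[0,0,0],[0,0,0],[0,0,0],[0,0,0]],"jaw":[255,255,255,255,255]}'
python3 - <<'E'
from h import *
s=get_state();a=read_camera("wrist");np.save("w1.npy",a);save(a,"pics/w1.png",s=1.5)
print(s["eef_pos"],s["tcp_rot"],s["contact_force"],s["opening"])
import pickle;pickle.dump(s,open("w1.pkl","wb"))
E
```

```text
time: 0.52
eef_pos: [0.4061, 0.448, 0.2478]
tcp_rot: [0.22, 0.975, 0.0, 0.0]
contact_force: [0.4, 0.3, 0.2]
opening: 0.302
time: 0.93
eef_pos: [0.5209, 0.2875, 0.2468]
tcp_rot: [0.221, 0.975, -0.0, -0.0]
contact_force: [0.4, 0.1, 0.6]
opening: 0.001
time: 1.35
eef_pos: [0.59, 0.1914, 0.2465]
tcp_rot: [0.222, 0.975, -0.0, -0.001]
contact_force: [-0.7, 0.7, 0.4]
opening: 0.001
[0.59004777 0.19138154 0.24645168] [ 2.22453027e-01  9.74943089e-01 -1.72669471e-04 -7.70946148e-04] [-0.68210484  0.72171606  0.43228567] 0.0013667273857883007
```

View pics/w1.png

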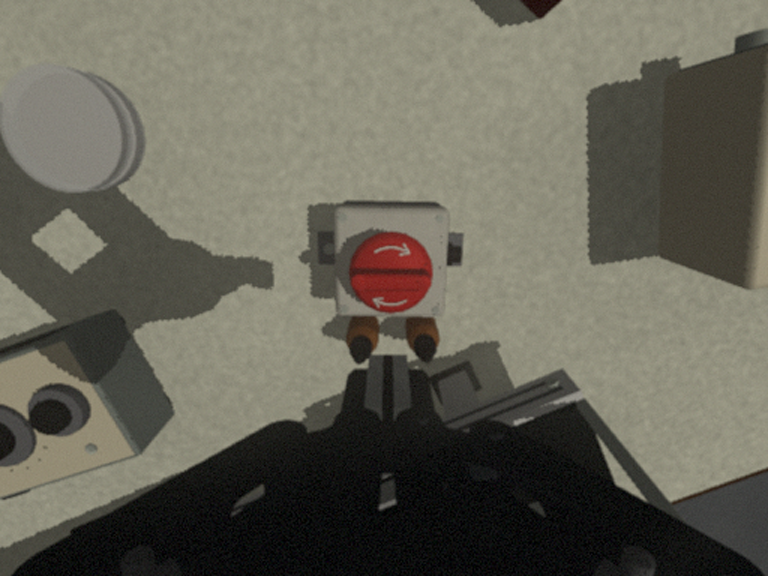

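The wrist view shows the mushroom centred at about (391,272)/1.5, with its bar along the image horizontal. The upper arrow points right and the lower arrow points left, which is clockwise. The closed fingertips are at (388,360)/1.5.

```bash
python3 - <<'E'
from h import *
import pickle;s=pickle.load(open("w1.pkl","rb"));a=np.load("w1.npy")
hsv=cv2.cvtColor(a,cv2.COLOR_RGB2HSV);m=(((hsv[...,0]<8)|(hsv[...,0]>172))&(hsv[...,1]>130)&(hsv[...,2]>60)).astype(np.uint8)
n,l,st,c=cv2.connectedComponentsWithStats(m);
i=[k for k in range(1,n) if st[k,4]>500];print([ (st[k],c[k]) for k in i])
k=min(i,key=lambda k:np.hypot(*(c[k]-[260,181])));x,y,w,h,_=st[k]
print("rim c",ray("wrist",x+w/2-.5,y+h/2-.5,.0905,s),"diam",np.linalg.norm(ray("wrist",x-.5,181,.0905,s)-ray("wrist",x+w-.5,181,.0905,s)))
A=ray("wrist",357/1.5,271/1.5,.1,s);B=ray("wrist",428/1.5,271/1.5,.1,s);d=B-A;print("bar dir deg",np.degrees(np.arctan2(d[1],d[0])),np.linalg.norm(d))
print("bar side line z.1",(A+B)/2)
R=Rn.from_quat(s["tcp_rot"]).as_matrix();print("tool y deg",np.degrees(np.arctan2(R[1,1],R[0,1])),"\n",R)
for p in[(62,410)]:print("reset",ray("wrist",p[0]/1.5,p[1]/1.5,.097,s))
save(a,"pics/w1c.png",(215,140,305,290),4)
E
```

```text
[(array([ 233,  155,   55,   53, 2125], dtype=int32), array([260.13035294, 181.01176471]))]
rim c [0.59179177 0.192465   0.0905    ] diam 0.058702344652180355
bar dir deg 64.33638350874361 0.048901842379338575
bar side line z.1 [0.58997384 0.19518354 0.1       ]
tool y deg 64.29371546914962 
 [[-9.01028112e-01  4.33757817e-01 -1.58007893e-03]
 [ 4.33758350e-01  9.01029242e-01  6.31279378e-06]
 [ 1.42643554e-03 -6.79684425e-04 -9.99998752e-01]]
reset [ 0.58009406 -0.0828985   0.097     ]
```

View pics/w1c.png

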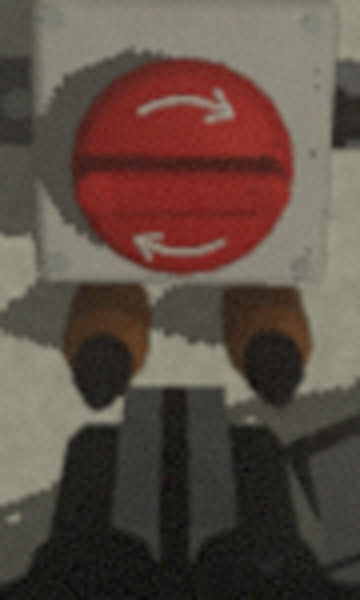

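Tool y lies along the bar. The mushroom axis is at about (0.592,0.1925), and the rim measures 58.7 mm against a known 60. I'll press down now.

```bash
python3 -m jog '{"travel":[[2,1,-30],[0,0,-30],[0,0,-30],[0,0,-28],[0,0,0]],"dr":[[0,0,0],[0,0,0],[0,0,0],[0,0,0],[0,0,0]],"jaw":[255,255,255,255,255]}'
python3 -m jog '{"travel":[[0,0,-4],[0,0,-4],[0,0,-3],[0,0,-3],[0,0,0]],"dr":[[0,0,0],[0,0,0],[0,0,0],[0,0,0],[0,0,0]],"jaw":[255,255,255,255,255]}'
```

```text
time: 1.82
eef_pos: [0.5856, 0.1952, 0.1219]
tcp_rot: [0.219, 0.976, -0.002, -0.006]
contact_force: [-1.2, -0.5, 0.1]
opening: 0.002
time: 2.23
eef_pos: [0.5918, 0.1945, 0.1162]
tcp_rot: [0.221, 0.975, 0.0, 0.001]
contact_force: [0.1, 0.1, 0.3]
opening: 0.004
```

```bash
python3 -m jog '{"travel":[[0,0,0],[0,0,-2],[0,0,0]],"dr":[[0,0,0],[0,0,0],[0,0,0]],"jaw":[255,255,255]}'
python3 -m jog '{"travel":[[0,0,-2],[0,0,-1],[0,0,0],[0,0,0]],"dr":[[0,0,0],[0,0,0],[0,0,0],[0,0,0]],"jaw":[255,255,255,255]}'
```

```text
time: 2.48
eef_pos: [0.5922, 0.1944, 0.1144]
tcp_rot: [0.221, 0.975, 0.0, 0.001]
contact_force: [-0.3, -0.5, 3.2]
opening: 0.001
time: 2.82
eef_pos: [0.5923, 0.1945, 0.1126]
tcp_rot: [0.221, 0.975, 0.0, 0.001]
contact_force: [-2.5, -0.6, 7.3]
opening: 0.002
```

```bash
python3 -m jog '{"travel":[[0,0,-2],[0,0,-1],[0,0,0],[0,0,0]],"dr":[[0,0,0],[0,0,0],[0,0,0],[0,0,0]],"jaw":[255,255,255,255]}'
python3 -m jog '{"travel":[[0,0,-2],[0,0,0],[0,0,0],[0,0,0]],"dr":[[0,0,0],[0,0,0],[0,0,0],[0,0,0]],"jaw":[255,255,255,255]}'
```

```text
time: 3.15
eef_pos: [0.5923, 0.1945, 0.1091]
tcp_rot: [0.221, 0.975, 0.0, 0.001]
contact_force: [-1.6, 0.7, 6.6]
opening: -0.002
time: 3.48
eef_pos: [0.5923, 0.1945, 0.1073]
tcp_rot: [0.221, 0.975, 0.0, 0.001]
contact_force: [-1.5, -0.5, 7.0]
opening: -0.003
```

The press reached 7.7 mm at 7 N, which is past the latch. I'll lift, step to the near side of the bar's +y end, and descend to z≈0.1025.

```bash
python3 -m jog '{"travel":[[0,0,10],[0,0,10],[-6,14,0],[-7,14,0],[0,0,0]],"dr":[[0,0,0],[0,0,0],[0,0,0],[0,0,0],[0,0,0]],"jaw":[255,255,255,255,255]}'
python3 -m jog '{"travel":[[0,0,0],[0,0,-8],[0,0,-8],[0,0,0],[0,0,0]],"dr":[[0,0,0],[0,0,0],[0,0,0],[0,0,0],[0,0,0]],"jaw":[255,255,255,255,255]}'
python3 - <<'E'
from h import *
s=get_state();a=read_camera("wrist");np.save("w2.npy",a);save(a,"pics/w2.png",(190,120,350,290),3)
print(s["eef_pos"],s["contact_force"])
E
```

```text
time: 3.9
eef_pos: [0.5764, 0.225, 0.1249]
tcp_rot: [0.219, 0.976, 0.0, -0.001]
contact_force: [1.2, -0.8, -1.3]
opening: -0.003
time: 4.32
eef_pos: [0.5775, 0.2218, 0.1076]
tcp_rot: [0.221, 0.975, -0.001, -0.001]
contact_force: [-0.3, -0.6, -0.4]
opening: -0.001
[0.57751969 0.22180048 0.10755592] [-0.27528516 -0.63907269 -0.35703486]
```

View pics/w2.png

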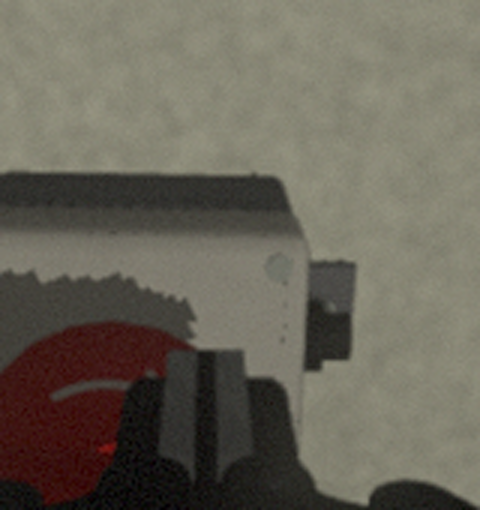

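The fingertips sit over the head's near-side outer part, beside the bar's +y end, as planned. I'll lower about 5 mm more, then push along v=(0.90,-0.43).

```bash
python3 -m jog '{"travel":[[0,0,-5],[0,0,0],[0,0,0]],"dr":[[0,0,0],[0,0,0],[0,0,0]],"jaw":[255,255,255]}'
python3 -m jog '{"travel":[[3.6,-1.7,0],[3.6,-1.7,0],[2.7,-1.3,0],[0,0,0]],"dr":[[0,0,0],[0,0,0],[0,0,0],[0,0,0]],"jaw":[255,255,255,255]}'
```

```text
time: 4.62
eef_pos: [0.5783, 0.2221, 0.104]
tcp_rot: [0.221, 0.975, -0.0, -0.0]
contact_force: [0.7, 0.6, 0.5]
opening: -0.001
time: 4.95
eef_pos: [0.5888, 0.2179, 0.1046]
tcp_rot: [0.221, 0.975, 0.001, -0.0]
contact_force: [-0.9, 1.5, 0.4]
opening: 0.001
```

```bash
python3 -m jog '{"travel":[[1.8,-0.9,-2],[1.8,-0.9,0],[1.8,-0.9,0],[0,0,0]],"dr":[[0,0,0],[0,0,0],[0,0,0],[0,0,0]],"jaw":[255,255,255,255]}'
python3 -m jog '{"travel":[[1.8,-0.9,0],[1.8,-0.9,0],[0,0,0],[0,0,0]],"dr":[[0,0,0],[0,0,0],[0,0,0],[0,0,0]],"jaw":[255,255,255,255]}'
```

```text
time: 5.28
eef_pos: [0.5941, 0.2151, 0.1028]
tcp_rot: [0.221, 0.975, 0.0, 0.0]
contact_force: [-1.6, 3.8, 2.7]
opening: -0.003
time: 5.62
eef_pos: [0.5965, 0.2139, 0.1023]
tcp_rot: [0.221, 0.975, 0.001, -0.001]
contact_force: [-4.3, 4.5, 2.4]
opening: 0.001
```

```bash
python3 - <<'E'
from h import *
a=read_camera("wrist");b=read_camera("scene")
A=cv2.resize(a[150:290,190:330],None,fx=3,fy=3);c=b[155:225,245:325];C=cv2.resize(c,None,fx=4.5,fy=4.5,interpolation=cv2.INTER_CUBIC)
C=cv2.copyMakeBorder(C,0,420-C.shape[0],0,0,cv2.BORDER_CONSTANT)
cv2.imwrite("pics/w3.png",np.hstack([A,C])[:,:,::-1])
E
```

```text
(no output)
```

View pics/w3.png

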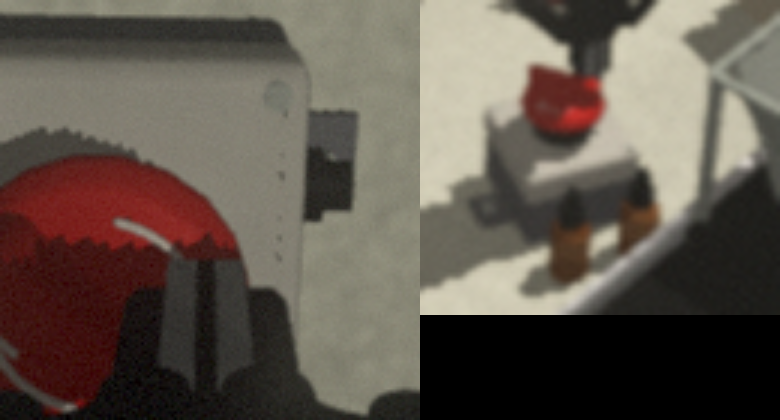

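The head has turned about 40° and looks raised, with the black collar showing. I'll back off along -v, lift, and look again.

```bash
python3 -m jog '{"travel":[[-2.7,1.3,1],[-3.6,1.7,1],[-4.5,2.2,0],[-9,4.3,0],[-9,4.3,0]],"dr":[[0,0,0],[0,0,0],[0,0,0],[0,0,0],[0,0,0]],"jaw":[255,255,255,255,255]}'
python3 -m jog '{"travel":[[-4,2,10],[0,0,30],[0,0,40],[0,-20,20],[0,0,0]],"dr":[[0,0,0],[0,0,0],[0,0,0],[0,0,0],[0,0,0]],"jaw":[255,255,255,255,255]}'
python3 - <<'E'
from h import *
s=get_state();a=read_camera("wrist");b=read_camera("scene");np.save("w4.npy",a)
A=cv2.resize(a[130:270,190:330],None,fx=3,fy=3);c=b[155:225,245:325];C=cv2.resize(c,None,fx=4.5,fy=4.5,interpolation=cv2.INTER_CUBIC)
C=cv2.copyMakeBorder(C,0,420-C.shape[0],0,0,cv2.BORDER_CONSTANT)
cv2.imwrite("pics/w4.png",np.hstack([A,C])[:,:,::-1]);print(s["eef_pos"],s["contact_force"])
E
```

```text
time: 6.13
eef_pos: [0.5681, 0.2264, 0.1041]
tcp_rot: [0.221, 0.975, -0.001, 0.0]
contact_force: [-0.6, 0.3, 0.8]
opening: -0.001
time: 6.55
eef_pos: [0.5679, 0.208, 0.2125]
tcp_rot: [0.221, 0.975, 0.002, 0.006]
contact_force: [0.8, 0.3, 1.0]
opening: 0.003
[0.5679193  0.20795592 0.21252251] [0.78374923 0.27096623 1.02651696]
```

View pics/w4.png

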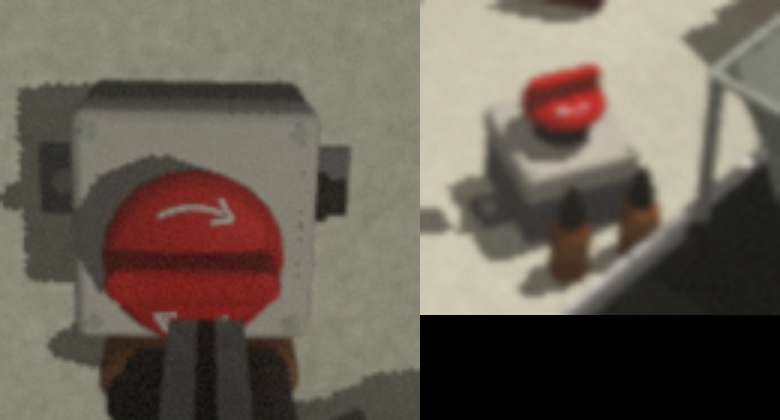

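The head is back at rest angle. I'll check numerically that it is out by comparing the scene's red blob with the first picture, then travel to above the reset.

```bash
python3 -m jog '{"travel":[[2,-39,6],[2,-39,0],[2,-39,0],[2,-39,0],[2,-39,0]],"dr":[[0,0,0],[0,0,0],[0,0,0],[0,0,0],[0,0,0]],"jaw":[255,255,255,255,255]}'
python3 -m jog '{"travel":[[2,-39,0],[2,-39,0],[2,-37,0],[0,0,0],[0,0,0]],"dr":[[0,0,0],[0,0,0],[0,0,0],[0,0,0],[0,0,0]],"jaw":[255,255,255,255,255]}'
python3 - <<'E'
from h import *
import pickle
s=get_state();a=read_camera("wrist");np.save("w5.npy",a);pickle.dump(s,open("w5.pkl","wb"));save(a,"pics/w5.png",s=1.5)
print(s["eef_pos"])
b0=np.load("scene.npy");b=read_camera("scene")
for I in(b0,b):
    c=I[150:205,255:300].astype(int);m=(c[...,0]>90)&(c[...,1]<.5*c[...,0]);y,x=np.where(m);print(m.sum(),x.mean(),y.mean(),y.min(),y.max())
c=(0.592,.1935);print("px shift for 6mm",proj("scene",(*c,.1))-proj("scene",(*c,.094)))
E
```

```text
time: 7.07
eef_pos: [0.5731, 0.013, 0.2082]
tcp_rot: [0.22, 0.975, -0.0, -0.002]
contact_force: [-0.6, 0.4, 0.3]
opening: -0.001
time: 7.48
eef_pos: [0.5794, -0.1023, 0.2082]
tcp_rot: [0.222, 0.975, 0.0, -0.002]
contact_force: [-0.1, 1.2, -0.3]
opening: -0.003
[ 0.57943964 -0.10226195  0.20815317]
173 22.063583815028903 26.77456647398844 20 33
177 21.887005649717516 26.796610169491526 20 33
px shift for 6mm [ 0.08044375 -1.44677865]
```

View pics/w5.png

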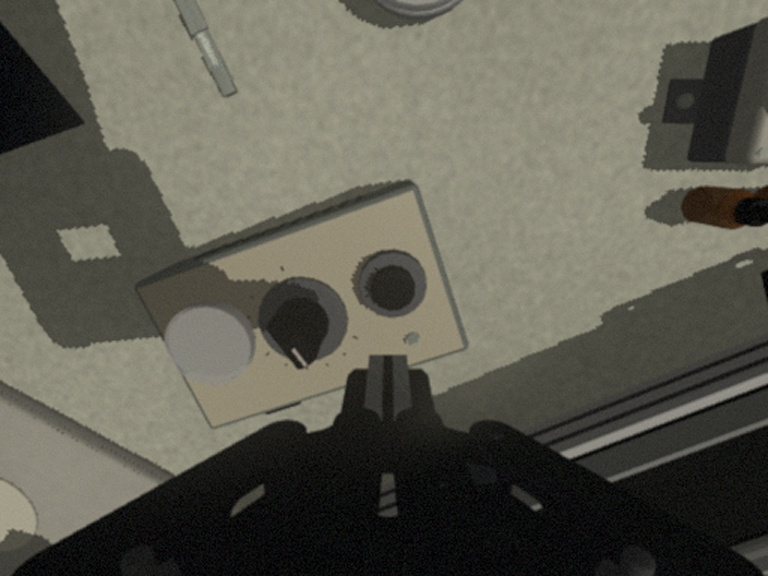

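The mushroom is fully out: 0.02 px shift, where latched would be 1.45 px. The wrist view shows the reset cap at (392,287)/1.5, the dial at (300,318)/1.5 and the dish at (210,343)/1.5.

```bash
python3 - <<'E'
from h import *
import pickle
s=pickle.load(open("w5.pkl","rb"))
r=ray("wrist",392/1.5,286/1.5,.097,s);print(r,(r-s["eef_pos"])*1000, get_state()["eef_pos"])
print("cap diam",ray("wrist",367/1.5,286/1.5,.097,s)-ray("wrist",417/1.5,286/1.5,.097,s))
d=ray("wrist",303/1.5,318/1.5,.1,s);print("dial",d,np.linalg.norm((d-r)[:2]))
E
```

```text
[ 0.57916627 -0.09907536  0.097     ] [  -0.27336498    3.18659737 -111.15316511] [ 0.57969477 -0.10010036  0.20868253]
cap diam [-0.0132349  -0.02756754  0.        ]
dial [ 0.57315143 -0.15721683  0.1       ] 0.058451764493006486
```

```bash
python3 -m jog '{"travel":[[0,0,-30],[0,0,-30],[0,0,-30],[0,0,-12],[0,0,0]],"dr":[[0,0,0],[0,0,0],[0,0,0],[0,0,0],[0,0,0]],"jaw":[255,255,255,255,255]}'
python3 -m jog '{"travel":[[0,0,-3],[0,0,-3],[0,0,-3],[0,0,0],[0,0,0]],"dr":[[0,0,0],[0,0,0],[0,0,0],[0,0,0],[0,0,0]],"jaw":[255,255,255,255,255]}'
```

```text
time: 8.0
eef_pos: [0.5775, -0.0984, 0.1038]
tcp_rot: [0.22, 0.976, 0.001, -0.005]
contact_force: [-1.1, -0.0, 0.2]
opening: -0.001
time: 8.42
eef_pos: [0.5811, -0.1013, 0.1004]
tcp_rot: [0.221, 0.975, -0.0, 0.001]
contact_force: [-0.4, -0.6, -0.6]
opening: -0.002
```

```bash
python3 -m jog '{"travel":[[0,0,-3],[0,0,-2],[0,0,0],[0,0,0]],"dr":[[0,0,0],[0,0,0],[0,0,0],[0,0,0]],"jaw":[255,255,255,255]}'
python3 -m jog '{"travel":[[0,0,-2],[0,0,-1],[0,0,0],[0,0,0]],"dr":[[0,0,0],[0,0,0],[0,0,0],[0,0,0]],"jaw":[255,255,255,255]}'
```

```text
time: 8.75
eef_pos: [0.5812, -0.1014, 0.0951]
tcp_rot: [0.221, 0.975, -0.0, 0.001]
contact_force: [1.5, -1.1, 3.0]
opening: 0.0
time: 9.08
eef_pos: [0.5812, -0.1014, 0.092]
tcp_rot: [0.221, 0.975, -0.0, 0.001]
contact_force: [1.4, 0.8, 4.9]
opening: 0.001
```

```bash
python3 -m jog '{"travel":[[0,0,-1.5],[0,0,0],[0,0,0]],"dr":[[0,0,0],[0,0,0],[0,0,0]],"jaw":[255,255,255]}'
python3 -m jog '{"travel":[[0,0,5],[0,0,20],[0,0,35],[0,0,40],[0,0,0]],"dr":[[0,0,0],[0,0,0],[0,0,0],[0,0,0],[0,0,0]],"jaw":[255,255,255,255,255]}'
python3 - <<'E'
from h import *
s=get_state();a=read_camera("wrist");b=read_camera("top");b0=np.load("top.npy")
print(s["eef_pos"],s["contact_force"])
A=cv2.resize(a,None,fx=.75,fy=.75);C=np.hstack([b0[145:215,205:385],b[145:215,205:385]]);C=cv2.resize(C,(768,150))
A=cv2.copyMakeBorder(A,0,0,0,768-A.shape[1],cv2.BORDER_CONSTANT)
cv2.imwrite("pics/end.png",np.vstack([A,C])[:,:,::-1])
E
```

```text
time: 9.33
eef_pos: [0.5813, -0.1014, 0.091]
tcp_rot: [0.221, 0.975, -0.0, 0.001]
contact_force: [0.6, -0.5, 6.8]
opening: -0.001
time: 9.75
eef_pos: [0.5836, -0.102, 0.1976]
tcp_rot: [0.22, 0.975, -0.001, 0.005]
contact_force: [1.3, 0.0, 1.2]
opening: 0.001
[ 0.58362508 -0.1020107   0.19763756] [1.26162073 0.02263683 1.1789552 ]
```

View pics/end.png

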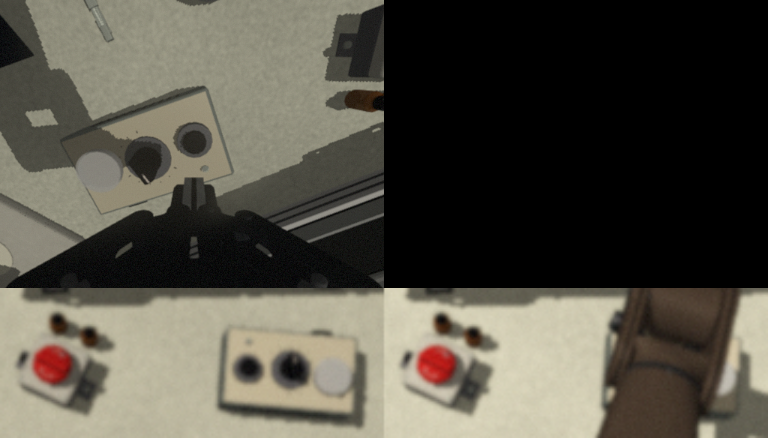

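The reset reached 6 mm (bottomed at 6.8 N) and was released. The dial, dish, droppers and mushroom look unchanged, and the tool is clear. I'll hand in now.

```bash
python3 -m jog '{"travel":[[0,0,0],[0,0,0],[0,0,0]],"dr":[[0,0,0],[0,0,0],[0,0,0]],"jaw":[255,255,255]}'; python3 -c "from plant import *; print(sign_off())"
```

```text
time: 10.1
eef_pos: [0.5791, -0.1006, 0.1873]
tcp_rot: [0.221, 0.975, 0.0, -0.002]
contact_force: [-1.1, -0.5, -0.6]
opening: -0.002
the job is handed in; nothing more can be done
None
```

The stop check is done and handed in at about 10 s; sign-off gave no verdict.

- **Mushroom press:** with the shut fingertips I pushed it in about 7.7 mm at 7 N, past the latch at 6 mm.
- **Mushroom turn:** I pushed one end of the grip bar clockwise at about 6 N, and the head turned roughly 40° and sprang out. Afterwards the bar was back at its rest angle. In the scene camera the head sat 0.02 px from where it started, where a latched head would be about 1.4 px off.
- **Reset:** I pushed it in about 6 mm at 6.8 N and let it go. That it came back up is only judged by eye in the last wrist picture, not measured.
- **Everything else:** in the last pictures the mushroom, the droppers, the dial and the small dish looked unmoved. The dial and small dish were seen only from the wrist, because the arm hid the control unit from the top camera. I did not check the other bystanders at the end, but the arm never went near them at bench height. The tool was 90 mm clear of the reset with no contact force beyond sensor noise.

The wrist and top cameras agreed within about 4 mm on the reset position. My first scene-camera reading of the mushroom was about 2 cm off the others, so I did not use it.

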